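# Cock the vial tapper and load the vial

## Robot

A 7-joint arm with a two-finger parallel gripper is mounted at the origin on the work surface; the furniture and walls round the work are solid. World frame = base frame: x ahead of the robot, y to its left, z up, the work surface at z = 0. Lengths are in mm, angles in rad, forces in N, time in s.
With the tool pointing down it reaches from about 425 to 975 mm from the base axis. Payload 16.7 kg.
Tool frame: the origin (TCP) lies midway between the tips of the shut fingers; the grasp point (between the pads) lies 19 mm behind it; z points along the fingers, y is the line along which they close (so a half turn about z gives the same grasp; the last joint's range is limited). The gripper opens to 85 mm and grips with 20 to 120 N. Pads are 22 mm wide; open, the fingers measure 114 mm over their backs; the gripper's body (76 mm by 85 mm) begins 54 mm behind the grasp point. The pads swing forward as they close: fully open they stand 13 mm farther back than shut.
Start: joints at [-1.387, 0.426, 0.074, 1.606, -0.034, 1.111, -0.067], TCP at [221.158, 637.703, 231.302] pointing down, gripper open.
Joint ranges: [-2.85, 2.85], [-0.5, 2.14], [-1.23, 1.37], [0.21, 2.46], [-1.02, 4.16], [0.16, 2.05], [-2.73, 2.73]. Speed limits (rad/s): [1.89, 1.89, 2.39, 2.39, 3.01, 3.01, 3.01].

## Interface

Orientations are given as a unit quaternion [x, y, z, w].
In Python, from station import env gives the robot as it stands.
- The arm moves only by the tool send_rows, never from a script. Its argument "deltas" is a list of rows, each a list of 3 entries, a list of its own where there are three numbers: the turn, a rotation vector about the world's x, y, z in units of 6 degrees (1.0 is 6 degrees), then the shift along the world's x, y, z in units of 50 mm (1.0 is 50 mm), then the opening, from 0 (shut) to 1 (fully open). In form: [[[rx, ry, rz], [dx, dy, dz], fingers], ...]. A call has 1 to 5 rows; each row is the pose to reach, as a shift and turn from the pose commanded when the call began; what a row does not reach only later rows make up. A row lasts 1/10 s, in which the tool goes at most 50 mm and 8.59 degrees, less where a joint would pass 70% of its speed; a pose out of reach is approached as far as the arm can. A call with a gripper value outside its range is refused whole. The fingers move at their own pace and stop on an object; the grip force is fixed at half the most. Time passes only in rows, so rows that repeat a pose let the fingers close. It gives the time, the measured TCP pose, the force, the opening and the grip force at its end, in the units of the state.
- env.sense(): the state, without advancing time (a new reading comes with each control period).
- env.grab_frame(name): name is "scene" or "top" or "wrist"; returns a dict with "color" (384x512x3 uint8, red, green, blue), "z_map" (384x512 float32, mm along the optical axis (not along the pixel's ray), 0 where there is no reading), "vfov" (degrees; the focal length in pixels is half the picture's height over the tangent of half this angle, whatever the lens; pixels are square), "cx", "cy" (the principal point, pixels), "camera_from_world" (4x4, takes a point from world to camera coordinates); the wrist camera has in their place "mount" (4x4, takes a point from camera to tool coordinates, whose origin is the TCP and whose axes are the flange's). Camera axes: x right, y up, looking along -z (the intrinsics and any distortion apply to the point x, -y, -z); pixel columns grow to the right and rows downward; lengths in mm; the calibration is good to about 2 mm. A picture is of the moment at which its call begins: read the wrist's pose just before it.
- env.finish_job(): hands the job in; it is judged then, once.
The state is a dict: "time": time; "joint_positions": joint angles; "joint_velocities": joint speeds; "joint_torque": joint torques, N m; "ee_pos": TCP position; "tcp_rot": TCP orientation; "contact_force": force on the tool from outside, world axes, zero at the start; "moment": the same for the moment, N m; "grip_width": finger opening in mm; "grip_force": force on a finger pad.
Only numpy, scipy, OpenCV 4.12 (cv2) and the standard library are available. Lean on these libraries where they do the work, as an engineer would, in place of code of your own. Each camera call takes 0.05 s, during which the arm holds its last target. There are 200 camera calls.

## Task

Cock the spring-loaded vial tapper: draw its sprung arm back by the orange peg until it is just behind the brass catch, without forcing the rubber buffer behind it, and gently let the catch take the arm's load so that it stays hooked with nothing holding it; it is a hair trigger, and the arm must never snap forward. Then stand the black-capped vial upright in the white seat that the arm has uncovered, without setting the arm off, and leave the blue-capped vial, the timer and the marker where they are.

Things in the scene. Friction and masses are not known exactly. Their poses are not given: they have to be found in the camera images.
- tapper: Vial tapper: a blue two-lobed plate, 10 mm thick, fixed to the bench; all its mechanism is below 47 mm except the orange peg. Origin on the vertical pivot axis of the sprung arm, at bench height; z up; x runs through the white seat, 120 mm out; the catch stands on the +y side. The plate reaches from x -35 to +150 mm and y -40 to +210 mm.
- striker (a joint): Angle (rad) of the sprung aluminium arm about the pivot. 0 = uncocked: the arm lies along the tapper's +x axis, over the white seat. It grows as the arm is drawn back, anticlockwise seen from above, towards the tapper's +y. The arm is a bar 10 mm wide, z 31 to 40 mm, with an upright 6 mm steel roller pin at its end, 140 mm from the pivot; the catch holds that pin.
- pivot (a point): Pivot of the arm, 35 mm above the bench, on the tapper's origin axis. Its spring always pulls the arm back to 0: at the orange peg about 2.5 N at 0 rad, growing by 4.2 N per rad. Let go before the catch holds it, the arm snaps forward at well over 4 rad/s.
- arc_mid (a point): Middle of the arc (140 mm from the pivot, angle 1.0 rad, a fixed point of the plate) along which the carriage with the brass catch is clamped. The catch holds the arm at an angle anywhere from 0.8 to 1.2 rad, not measured. Drawn on, the pin climbs the nose's slope (2 to 5 N more at the peg over 6 mm), rides its crest (no extra, 4 mm), then the nose clicks in behind the pin.
- buffer (a joint): How far (m) the pin presses in the sprung rubber buffer behind the catch: 0 free, 2 N/mm at the pin (4.3 N/mm at the peg); past 0.005 m it is overloaded (some 21 N in all at the peg). It begins 2 mm of peg travel past the click. Eased forward from it, the arm rests on the catch and the pull on the fingers vanishes. The catch trips if struck, pressed forward by 7 N, or touched at its red tail.
- peg (a point): Middle of the grip of the upright orange peg on the arm, 95 mm from the pivot axis: a round peg 14 mm in diameter, from 40 mm (top of the arm) to 86 mm above the bench; the point lies at 65 mm. It moves with the arm. Hold it with the fingertips above 47 mm, so that they clear the mechanism.
- seat (a point): Centre of the floor of the white seat for the vial, 13 mm above the bench, on the tapper's x axis 120 mm from the pivot: a round cup of 21 to 24 mm inner diameter, 13 mm deep (rim at 26 mm). The uncocked arm lies over it.
- vial_1: Glass vial with a BLACK cap, 15 mm in diameter, 47 mm tall, standing on the bench. Origin at the centre of its underside, z up. The cap is the top 10 mm; grip it by the body below.
- vial_2: Glass vial with a BLUE cap, same size and origin, a bystander.
- timer: White bench timer lying flat, 64 x 66 x 19 mm, origin at the centre of its underside, a bystander.
- marker: White marker pen with a black cap, 135 mm long along its y, 16 mm thick, lying on the bench, a bystander.

How it is judged (in metres and radians):
On the way:
1. the arm stays drawn back on its catch (beyond 0.75 rad, still) with the fingers off it (value of joint striker above 0.75 rad and velocity of joint striker between -0.1 and 0.1 rad/s and contact force between the fingers and tapper below 0.05 N), for 0.4 s.
At the end, for the whole second after the job is handed in: The arm rests on the catch beyond 0.75 rad, still; the black-capped vial stands upright (within 0.1 rad) and still on the floor of the white seat (within 3 mm in height, 6 mm of its centre); the blue-capped vial, timer and marker lie within 20 mm of where they were (value of joint striker above 0.75 rad and velocity of joint striker between -0.1 and 0.1 rad/s and horizontal distance between vial_1 and seat below 0.006 m and z of vial_1 in the frame of seat below 0.003 m and angle between vial_1's own z axis and vertical below 0.1 rad and linear speed of vial_1 below 0.02 m/s and distance of each of vial_2, timer, marker from where it was at the start of the episode below 0.02 m); the robot touches nothing.
It fails at once if the arm snaps forward (faster than 4 rad/s) (velocity of joint striker below -4 rad/s).
It fails at once if the buffer is overloaded (pressed in more than 5 mm, 10 N at the pin) (value of joint buffer above 0.005 m).
It fails at once if a bystander is moved more than 20 mm (distance of any of vial_2, timer, marker from where it was at the start of the episode above 0.02 m).
It also fails if it takes over 70 s, if anything falls off the work surface, if the arm or the gripper's body presses on something with over 40 N, if the wrist force passes 120 N, or if a joint passes its speed limit or range.

## Working session

There is one attempt and no reset: what is moved stays moved. The work goes in short steps, Python scripts to look and compute and a tool call to move; the robot and the scene stay as the last step left them, time stands still between calls to the robot, and variables do not carry over. Pictures are saved under pics/ and viewed, at most 11 in all, crops included, and the job is handed in when it is done.

Besides the shell and the picture viewer there is one more tool, called as name([rows], argument=value, ...), one row to a line, values as JSON. send_rows: Moves the arm, as the interface text tells. Its arguments: {"type":"object","properties":{"deltas":{"type":"array","items":{"type":"array"}}},"required":["deltas"]}

```bash
mkdir -p pics; ls
cat > h.py <<'E'
import numpy as np, cv2
from station import env
def save(n,f): cv2.imwrite(f"pics/{n}.png",cv2.cvtColor(f["color"],cv2.COLOR_RGB2BGR))
def wc(f,s=None):
    """world-from-camera 4x4"""
    if "camera_from_world" in f: return np.linalg.inv(np.array(f["camera_from_world"]))
    from scipy.spatial.transform import Rotation as R
    T=np.eye(4);T[:3,:3]=R.from_quat(s["tcp_rot"]).as_matrix();T[:3,3]=s["ee_pos"]
    return T@np.array(f["mount"])
def ray(f,u,v,s=None):
    h=f["color"].shape[0];F=h/2/np.tan(np.radians(f["vfov"])/2)
    T=wc(f,s);d=T[:3,:3]@np.array([(u-f["cx"])/F,-(v-f["cy"])/F,-1.]);return T[:3,3],d
def onz(f,u,v,z,s=None):
    o,d=ray(f,u,v,s);return o+d*(z-o[2])/d[2]
def dep(f,u,v,s=None):
    o,d=ray(f,u,v,s);return o+d*f["z_map"][int(round(v)),int(round(u))]
def tri(r1,r2):
    (o1,d1),(o2,d2)=r1,r2;A=np.stack([d1,-d2],1);t=np.linalg.lstsq(A,o2-o1,rcond=None)[0]
    p,q=o1+d1*t[0],o2+d2*t[1];return (p+q)/2,np.linalg.norm(p-q)
E
python3 - <<'E'
from h import *
s=env.sense();print(s)
fs={n:env.grab_frame(n) for n in("scene","top","wrist")}
for n,f in fs.items():
    print(n,f["vfov"],f["cx"],f["cy"],[k for k in f if k not in("color","z_map")],np.round(wc(f,s)[:3],2).tolist())
ims=[cv2.cvtColor(fs[n]["color"],cv2.COLOR_RGB2BGR) for n in fs]
save("scene0",fs["scene"]);save("top0",fs["top"]);save("wrist0",fs["wrist"])
E
```

```text
pics
{'time': 0.0, 'joint_positions': array([-1.38652329,  0.42670423,  0.07388732,  1.60662989, -0.03412766,
        1.110787  , -0.06709985]), 'joint_velocities': array([-5.40954813e-05, -1.09734703e-03, -3.27016776e-04, -1.51607600e-03,
        3.01840762e-04, -1.43578047e-03,  2.86865784e-04]), 'joint_torque': array([-1.24330865e-03, -9.49810839e+01,  3.76082227e+00, -4.63504100e+01,
        1.92294444e-02,  1.01903678e-02, -2.84823386e-05]), 'ee_pos': array([221.04323666, 637.34274226, 230.6201027 ]), 'tcp_rot': array([ 1.66151197e-01,  9.86100085e-01, -6.30641234e-04, -6.45370225e-05]), 'contact_force': array([-0.02885256,  0.00598266,  0.49369317]), 'moment': array([-0.0073453 , -0.02659969,  0.04850617]), 'grip_force': 0.0, 'grip_width': 85.17666674622174}
scene 42.01231715053434 255.76605695380638 194.4081648118487 ['vfov', 'cx', 'cy', 'camera_from_world'] [[0.28, -0.67, 0.68, 1287.66], [0.96, 0.2, -0.2, 39.67], [-0.01, 0.71, 0.7, 838.96]]
top 52.09594370102511 251.83468767401516 185.41083851900285 ['vfov', 'cx', 'cy', 'camera_from_world'] [[0.04, 0.98, -0.21, 358.06], [-1.0, 0.04, 0.0, 263.36], [0.01, 0.21, 0.98, 944.71]]
wrist 59.15102422895378 250.3795943331276 193.12158507458966 ['vfov', 'cx', 'cy', 'mount'] [[0.33, -0.9, -0.28, 148.23], [0.94, 0.31, 0.1, 662.49], [-0.0, -0.3, 0.95, 373.66]]
```

View pics/top0.png

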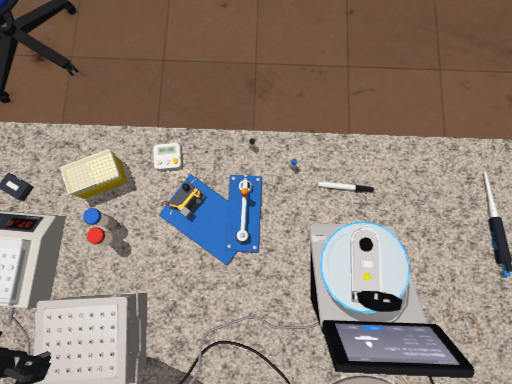

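View pics/scene0.png

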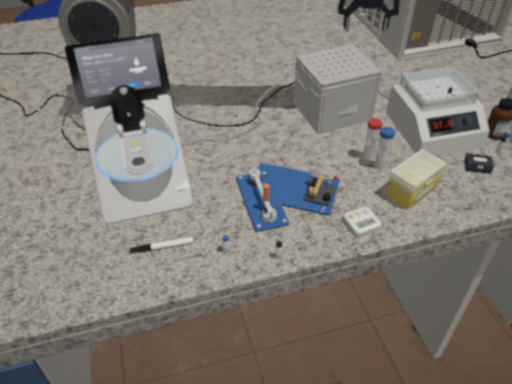

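The top view shows the pivot at about (242,236), the peg at (248,187) and the catch at (188,200). The black-capped vial is at (252,142), the blue one at (294,162), the timer at (167,156) and the marker at (345,187). In the scene view the peg is at (266,190), the black cap at (279,244) and the pivot at (254,174).

Run:
```python
from h import *
F={n:env.grab_frame(n) for n in("scene","top")}
# upscaled crops
t=cv2.cvtColor(F["top"]["color"],cv2.COLOR_RGB2BGR);s=cv2.cvtColor(F["scene"]["color"],cv2.COLOR_RGB2BGR)
a=cv2.resize(t[130:270,150:310],None,fx=4,fy=4,interpolation=cv2.INTER_CUBIC)
b=cv2.resize(s[150:270,210:370],None,fx=4,fy=4,interpolation=cv2.INTER_CUBIC)
cv2.imwrite("pics/a.png",a);cv2.imwrite("pics/b.png",b)
def blobs(f,lo,hi,box):
    h=cv2.cvtColor(f["color"],cv2.COLOR_RGB2HSV);m=cv2.inRange(h,lo,hi)
    k=np.zeros_like(m);x0,y0,x1,y1=box;k[y0:y1,x0:x1]=m[y0:y1,x0:x1]
    n,l,st,c=cv2.connectedComponentsWithStats(k);return [(st[i].tolist(),np.round(c[i],1).tolist()) for i in range(1,n) if st[i][4]>5]
for nm,lo,hi in(("orange",(3,150,120),(14,255,255)),("black",(0,0,0),(180,120,45)),("blue",(100,130,60),(125,255,255)),("brass",(15,120,100),(30,255,255)),("red",(0,150,100),(2,255,255))):
    print(nm,"T",blobs(F["top"],lo,hi,(150,130,380,270)));print(nm,"S",blobs(F["scene"],lo,hi,(120,150,390,270)))
for n,uv in (("top",(242,236)),("top",(248,187)),("top",(252,142)),("top",(294,162)),("top",(244,205)),("top",(300,220)),("scene",(254,174)),("scene",(279,244)),("top",(188,200)),("top",(345,187)),("top",(167,156))): print(n,uv,np.round(dep(F[n],*uv),1))
```

```text
orange T [([242, 192, 5, 2, 6], [244.3, 192.8])]
orange S [([264, 185, 4, 15, 46], [265.9, 192.1])]
black T [([250, 139, 4, 5, 13], [251.6, 141.3]), ([183, 184, 7, 7, 31], [186.3, 187.2]), ([355, 185, 18, 7, 82], [363.5, 188.5]), ([187, 199, 9, 10, 45], [190.9, 203.6]), ([360, 238, 13, 13, 129], [365.7, 244.1]), ([311, 254, 2, 16, 23], [311.3, 262.9])]
black S [([311, 179, 5, 7, 19], [313.3, 182.0]), ([323, 194, 7, 7, 40], [326.2, 197.0]), ([278, 243, 3, 3, 7], [278.7, 244.0]), ([132, 245, 18, 7, 65], [141.3, 248.4])]
blue T [([292, 159, 5, 6, 22], [293.7, 161.4]), ([160, 175, 102, 90, 4581], [220.5, 218.5]), ([354, 222, 5, 2, 6], [356.2, 222.7]), ([365, 222, 6, 2, 7], [367.4, 222.4]), ([322, 247, 3, 7, 7], [323.0, 250.0])]
blue S [([238, 164, 85, 67, 2477], [277.7, 193.5]), ([332, 180, 7, 8, 24], [334.9, 182.6]), ([323, 189, 13, 25, 66], [329.1, 205.4]), ([224, 236, 3, 4, 11], [225.1, 237.6])]
brass T [([173, 158, 5, 5, 19], [175.0, 160.2]), ([169, 189, 31, 21, 137], [187.1, 199.2]), ([242, 189, 5, 4, 17], [243.9, 190.6])]
brass S [([387, 183, 3, 14, 24], [388.5, 190.8]), ([310, 186, 6, 9, 27], [312.3, 190.1])]
red T []
red S []
top (242, 236) [435.7 281.5  44.1]
top (248, 187) [551.9 272.1  37.5]
top (252, 142) [660.3 266.5  47.4]
top (294, 162) [613.9 165.4  48.9]
top (244, 205) [507.8 279.8  41.7]
top (300, 220) [482.7 144.    1.7]
scene (254, 174) [444.6 277.8  39.9]
scene (279, 244) [670.6 265.3  46.9]
top (188, 200) [515.3 411.1  39.3]
top (345, 187) [565.7  36.8  13.1]
top (167, 156) [626.7 473.7  17. ]
```

View pics/a.png

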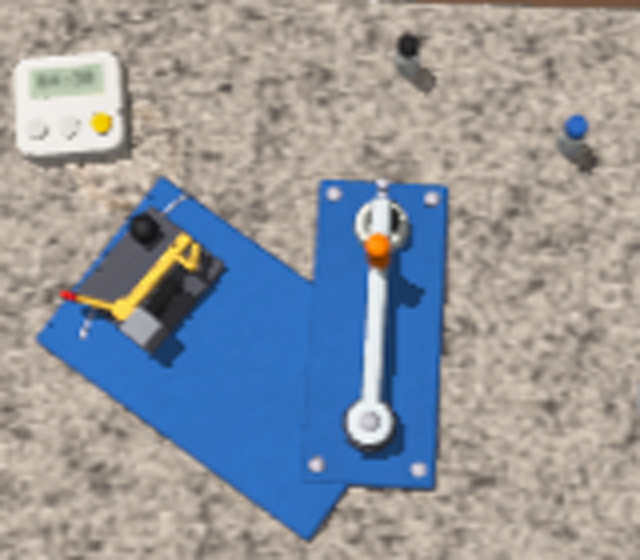

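View pics/b.png

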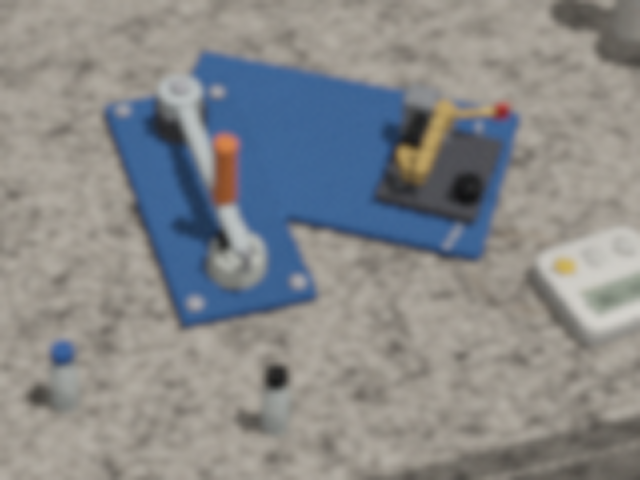

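The peg, seat, catch with its red tail, and both vials are clear in the crops. Next I move above the tapper for close wrist views.

send_rows([
  [[0,0,0],[0.5,-0.5,1],1],
  [[0,0,0],[1.2,-1.3,1.4],1],
  [[0,0,0],[2,-2.1,1.4],1],
  [[0,0,0],[2.8,-3,1.4],1],
  [[0,0,0],[3.6,-3.8,1.4],1],
])

```text
time: 0.75
ee_pos: [375.6, 473.6, 301.4]
tcp_rot: [0.166, 0.986, 0.0, 0.0]
contact_force: [0.9, 0.9, -0.6]
grip_width: 85.3
grip_force: 0.0
```

send_rows([
  [[0,0,0.5],[0.6,-0.6,0],1],
  [[0,0,1],[1.2,-1.2,0],1],
  [[0,0,2],[1.8,-2,-0.3],1],
  [[0,0,3],[2.2,-2.3,-0.6],1],
  [[0,0,3],[2.2,-2.3,-0.8],1],
])

```text
time: 1.25
ee_pos: [487.5, 356.2, 260.1]
tcp_rot: [0.011, 1.0, -0.001, 0.0]
contact_force: [-0.2, 0.2, 0.0]
grip_width: 85.5
grip_force: 0.0
```

send_rows([
  [[0,0,0],[0,0,0],1],
  [[0,0,0],[0,0,0],1],
  [[0,0,0],[0,0,0],1],
])

```text
time: 1.55
ee_pos: [483.9, 361.5, 261.6]
tcp_rot: [0.009, 1.0, 0.0, 0.0]
contact_force: [-1.0, -0.5, 0.2]
grip_width: 85.3
grip_force: 0.0
```

Run:
```python
from h import *
s=env.sense();f=env.grab_frame("wrist");save("w1",f);np.savez("w1.npz",color=f["color"],z_map=f["z_map"],vfov=f["vfov"],cx=f["cx"],cy=f["cy"],mount=f["mount"],ee_pos=s["ee_pos"],tcp_rot=s["tcp_rot"])
```

```text
(no output)
```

View pics/w1.png

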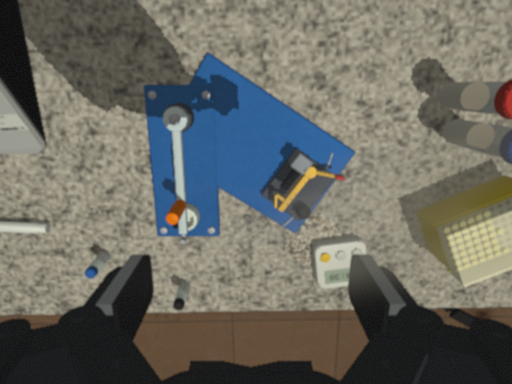

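The wrist view shows the pivot at (178,118), the peg at (176,212), the seat at (188,217), the catch nose at (279,205) and the red tail at (340,177). I'll take a second viewpoint that centres the arm.

send_rows([
  [[0,0,0],[0,-0.8,-0.4],1],
  [[0,0,0],[0,-1.6,-0.8],1],
  [[0,0,0],[0,-1.6,-0.8],1],
  [[0,0,0],[0,-1.6,-0.8],1],
  [[0,0,0],[0,-1.6,-0.8],1],
])

```text
time: 2.1
ee_pos: [484.6, 281.7, 221.7]
tcp_rot: [0.009, 1.0, 0.001, 0.0]
contact_force: [-0.1, -0.0, 0.7]
grip_width: 85.5
grip_force: 0.0
```

```bash
cat >> h.py <<'E'
def snap(n):
    s=env.sense();f=env.grab_frame("wrist");save(n,f);d={k:f[k] for k in f};d.update(ee_pos=s["ee_pos"],tcp_rot=s["tcp_rot"]);np.savez(n+".npz",**d);return d
def load(n): return {k:(v if v.ndim else float(v)) for k,v in np.load(n+".npz").items()}
def mask(f,lo,hi,box,mn=5):
    h=cv2.cvtColor(f["color"],cv2.COLOR_RGB2HSV);m=cv2.inRange(h,lo,hi);k=np.zeros_like(m);x0,y0,x1,y1=box;k[y0:y1,x0:x1]=m[y0:y1,x0:x1]
    n,l,st,c=cv2.connectedComponentsWithStats(k);return [(st[i].tolist(),np.round(c[i],1).tolist()) for i in range(1,n) if st[i][4]>mn]
E
python3 - <<'E'
from h import *
d=snap("w2");print(d["ee_pos"])
c=cv2.cvtColor(d["color"],cv2.COLOR_RGB2BGR)
cv2.imwrite("pics/w2c.png",cv2.resize(c[40:300,120:456],None,fx=2.3,fy=2.3,interpolation=cv2.INTER_CUBIC))
E
```

```text
[484.5651337  281.71413823 221.69105422]
```

View pics/w2c.png

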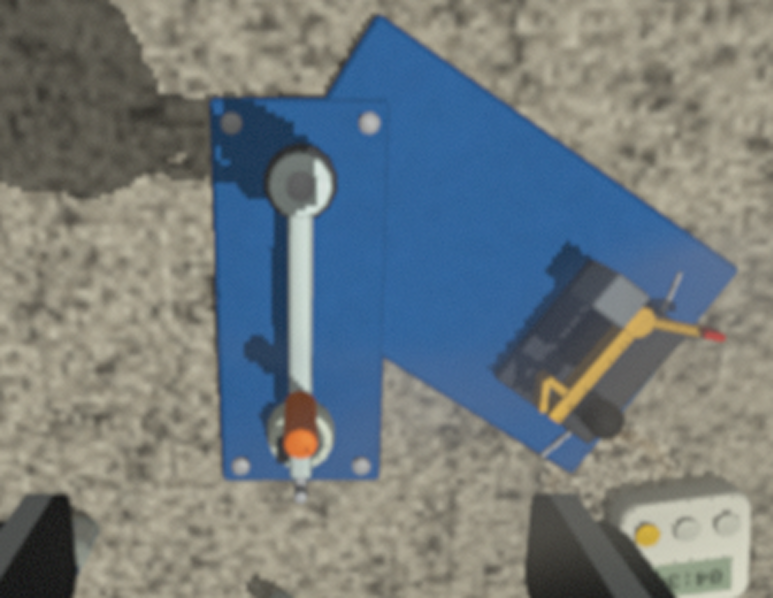

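Run:
```python
from h import *
w1,w2=load("w1"),load("w2");T=env.grab_frame("top");S=env.grab_frame("scene")
V={"w1":w1,"w2":w2,"T":T,"S":S}
O=(2,150,200),(16,255,255)
for n,b in(("w1",(150,190,200,240)),("w2",(220,200,280,250)),("T",(230,180,260,200)),("S",(255,180,275,205))): print(n,mask(V[n],*O,b))
# pivot hub: circular bright cap via HoughCircles
for n,b in(("w1",(155,95,200,140)),("w2",(225,95,285,150)),("T",(228,225,256,248)),("S",(245,165,265,185))):
    x0,y0,x1,y1=b;g=cv2.cvtColor(V[n]["color"][y0:y1,x0:x1],cv2.COLOR_RGB2GRAY);g=cv2.resize(g,None,fx=4,fy=4,interpolation=cv2.INTER_CUBIC)
    c=cv2.HoughCircles(g,cv2.HOUGH_GRADIENT,1,400,param1=80,param2=12,minRadius=16,maxRadius=70)
    print(n,None if c is None else [x0+c[0,0,0]/4,y0+c[0,0,1]/4,c[0,0,2]/4])
R={"w1":ray(w1,178,118,w1),"w2":ray(w2,250.9,120.4,w2),"T":ray(T,242.4,235.5),"S":ray(S,254.8,172.5)}
for a,b in(("w1","w2"),("T","S"),("w2","S"),("w2","T")): print("piv",a,b,np.round(tri(R[a],R[b])[0],1),round(tri(R[a],R[b])[1],1))
P={"w2":(250.4,231.7),"T":(244.2,191.6),"S":(266.8,185.5)}
r={k:ray(V[k],*uv,w2 if k=="w2" else None) for k,uv in P.items()}
for k in P: print("peg86",k,np.round(onz(V[k],*P[k],86,w2 if k=="w2" else None),1))
for a,b in(("w2","T"),("T","S"),("w2","S")): print("peg",a,b,np.round(tri(r[a],r[b])[0],1),round(tri(r[a],r[b])[1],1))
for nm,x,y,z in(("piv",301,185,46),("s1",232,123,11),("s2",370,123,11),("s3",241,466,11),("s4",362,466,11),("pin",301,495,40),("armL",289,300,40),("armR",312,300,40),("seat",302,437,26),("nose",548,400,40),("tail",715,336,40),("lever",646,318,40),("buffer",598,412,35),("blk",490,370,25)):
    u,v=120+x/2.3,40+y/2.3;print(nm,np.round([u,v],1),"onz",np.round(onz(w2,u,v,z,w2),1),"dep",np.round(dep(w2,u,v,w2),1))
```

```text
w1 [([167, 214, 11, 10, 88], [172.0, 218.4])]
w2 [([245, 227, 12, 11, 108], [250.6, 232.5])]
T []
S [([265, 185, 3, 2, 6], [266.0, 185.5])]
w1 [np.float32(173.625), np.float32(120.125), np.float32(12.875)]
w2 [np.float32(250.625), np.float32(120.375), np.float32(13.525)]
T None
S [np.float32(255.125), np.float32(173.625), np.float32(5.75)]
piv w1 w2 [438.3 283.2  26.8] 1.1
piv T S [437.5 281.3  37.7] 1.1
piv w2 S [437.7 282.5  37.5] 1.4
piv w2 T [448.2 283.1 -79.3] 1.1
peg86 w2 [531.2 280.9  86. ]
peg86 T [530.7 279.7  86. ]
peg86 S [536.9 280.4  86. ]
peg w2 T [530.5 280.3  87.3] 1.2
peg T S [532.  280.8  81.2] 2.2
peg w2 S [533.  281.3  82.1] 0.8
piv [250.9 120.4] onz [437.1 283.1  46. ] dep [437.1 283.1  46.1]
s1 [220.9  93.5] onz [413.3 253.6  11. ] dep [413.2 253.7  13. ]
s2 [280.9  93.5] onz [414.4 313.7  11. ] dep [414.3 313.5  13.2]
s3 [224.8 242.6] onz [577.6 250.8  11. ] dep [576.  251.1  14.3]
s4 [277.4 242.6] onz [578.7 311.2  11. ] dep [578.1 311.1  12.3]
pin [250.9 255.2] onz [578.9 280.6  40. ] dep [576.1 280.7  45.4]
armL [245.7 170.4] onz [485.9 277.1  40. ] dep [486.  277.1  39.7]
armR [255.7 170.4] onz [486.1 287.   40. ] dep [492.9 287.4  11.8]
seat [251.3 230. ] onz [555.8 281.5  26. ] dep [529.1 281.8  87. ]
nose [358.3 213.9] onz [533.9 391.7  40. ] dep [536.4 393.9  33.5]
tail [430.9 186.1] onz [505.4 462.   40. ] dep [505.  461.2  41.5]
lever [400.9 178.3] onz [496.7 431.   40. ] dep [496.1 430.   42.3]
buffer [380.  219.1] onz [542.1 416.6  35. ] dep [542.9 417.4  32.9]
blk [333.  200.9] onz [524.4 368.8  25. ] dep [529.4 372.4  10.6]
```

Measurements agree: the pivot is at (437, 282.5) with its cap at 46 mm, and the peg top is at (531.5, 280.5, ~86), 95 mm from the pivot. That gives a tapper yaw of about −0.018 rad and puts the seat near (557, 280.5). Next I descend over the peg.

send_rows([
  [[0,0,0],[0.47,0,-0.6],1],
  [[0,0,0],[0.94,0,-1.2],1],
  [[0,0,0],[0.94,0,-1.9],1],
  [[0,0,0],[0.94,0,-2.4],1],
  [[0,0,0],[0.94,0,-2.4],1],
])

```text
time: 2.75
ee_pos: [529.8, 279.9, 97.8]
tcp_rot: [0.009, 1.0, -0.002, -0.002]
contact_force: [-1.5, 0.8, 0.3]
grip_width: 85.1
grip_force: 0.0
```

send_rows([
  [[0,0,0],[0,0,-0.4],1],
  [[0,0,0],[0,0,-0.8],1],
  [[0,0,0],[0,0,-0.96],1],
  [[0,0,0],[0,0,-0.96],1],
])

```text
time: 3.15
ee_pos: [531.4, 280.6, 53.2]
tcp_rot: [0.01, 1.0, -0.0, -0.0]
contact_force: [-0.3, -0.8, 0.1]
grip_width: 85.4
grip_force: 0.0
```

send_rows([
  [[0,0,0],[0,0,0],0.6],
  [[0,0,0],[0,0,0],0.3],
  [[0,0,0],[0,0,0],0.22],
  [[0,0,0],[0,0,0],0.22],
  [[0,0,0],[0,0,0],0.2],
])

```text
time: 3.65
ee_pos: [531.7, 280.3, 53.2]
tcp_rot: [0.01, 1.0, 0.0, 0.0]
contact_force: [-0.5, -1.5, 0.5]
grip_width: 17.5
grip_force: 0.0
```

send_rows([
  [[0,0,0],[0,0,0],0.15],
  [[0,0,0],[0,0,0],0.1],
  [[0,0,0],[0,0,0],0],
  [[0,0,0],[0,0,0],0],
  [[0,0,0],[0,0,0],0],
])

```text
time: 4.15
ee_pos: [531.7, 280.8, 53.3]
tcp_rot: [0.01, 1.0, 0.0, 0.0]
contact_force: [-1.3, 2.5, 5.0]
grip_width: 12.2
grip_force: 58.4
```

```bash
cat > arc.py <<'E'
import sys,numpy as np
# python arc.py th0 th1 ... : rows from arm angle th0 to others (units)
C=np.array([437,282.5]);r=94.7;off=-0.018
th=[float(a) for a in sys.argv[1:]]
p=lambda t:C+r*np.array([np.cos(t+off),np.sin(t+off)])
for t in th[1:]: print(t,[round((t-th[0])/0.104720,3)],np.round((p(t)-p(th[0]))/50,3),np.round(p(t),1))
E
python3 arc.py 0 .1 .2 .3 .4 .4; python3 arc.py .4 .47 .54 .6 .65 .65; python3 arc.py .65 .68 .71 .73 .75 .77
```

```text
0.1 [0.955] [-0.006  0.189] [531.4 290.3]
0.2 [1.91] [-0.031  0.377] [530.1 299.6]
0.3 [2.865] [-0.075  0.561] [528.  308.9]
0.4 [3.82] [-0.136  0.74 ] [524.9 317.8]
0.4 [3.82] [-0.136  0.74 ] [524.9 317.8]
0.47 [0.668] [-0.054  0.121] [522.2 323.9]
0.54 [1.337] [-0.116  0.238] [519.1 329.7]
0.6 [1.91] [-0.175  0.335] [516.1 334.6]
0.65 [2.387] [-0.229  0.413] [513.4 338.4]
0.65 [2.387] [-0.229  0.413] [513.4 338.4]
0.68 [0.286] [-0.034  0.045] [511.7 340.7]
0.71 [0.573] [-0.07  0.09] [509.9 342.9]
0.73 [0.764] [-0.094  0.119] [508.7 344.4]
0.75 [0.955] [-0.119  0.147] [507.4 345.8]
0.77 [1.146] [-0.145  0.175] [506.2 347.2]
```

send_rows([
  [[0,0,0.95],[-0.006,0.189,0],0],
  [[0,0,1.91],[-0.031,0.377,0],0],
  [[0,0,2.86],[-0.075,0.561,0],0],
  [[0,0,3.82],[-0.136,0.74,0],0],
  [[0,0,3.82],[-0.136,0.74,0],0],
])

```text
time: 4.65
ee_pos: [524.9, 317.6, 53.3]
tcp_rot: [-0.191, 0.982, -0.0, 0.0]
contact_force: [1.8, -3.3, 7.5]
grip_width: 12.1
grip_force: 58.6
```

```bash
cat > st.py <<'E'
import numpy as np
from station import env
s=env.sense();C=np.array([437,282.5]);d=s["ee_pos"][:2]-C;t=np.arctan2(d[1],d[0]);F=s["contact_force"]
q=s["tcp_rot"];yaw=2*np.arctan2(q[0],q[1])
print("t",s["time"],"th",round(t+.018,4),"r",round(np.hypot(*d),2),"z",round(s["ee_pos"][2],1),"Ft",round(-F[0]*np.sin(t)+F[1]*np.cos(t),2),"Fr",round(F[0]*np.cos(t)+F[1]*np.sin(t),2),"Fz",round(F[2],2),"yaw",round(yaw,3),"w",round(s["grip_width"],1),"g",round(s["grip_force"],1),"M",np.round(s["moment"],2))
E
python3 st.py
```

```text
t 4.65 th 0.3982 r 94.69 z 53.3 Ft -3.77 Fr 0.45 Fz 7.49 yaw -0.385 w 12.1 g 58.6 M [-0.75 -0.2  -0.08]
```

send_rows([
  [[0,0,0.67],[-0.054,0.121,0],0],
  [[0,0,1.34],[-0.116,0.238,0],0],
  [[0,0,1.91],[-0.175,0.335,0],0],
  [[0,0,2.39],[-0.229,0.413,0],0],
  [[0,0,2.39],[-0.229,0.413,0],0],
])

```text
time: 5.15
ee_pos: [513.9, 337.5, 53.3]
tcp_rot: [-0.311, 0.95, -0.0, 0.0]
contact_force: [2.7, -4.1, 5.7]
grip_width: 12.5
grip_force: 58.5
```

```bash
python3 st.py; for t in .65 .69 .73 .77 .81 .85 .89 .93 .97 1.01 1.05 1.09 1.13 1.17 1.21;do python3 arc.py $t $(python3 -c "print($t+.02,$t+.04)"); done
```

```text
t 5.15 th 0.6389 r 94.53 z 53.3 Ft -4.93 Fr -0.23 Fz 5.68 yaw -0.632 w 12.5 g 58.5 M [-0.7  -0.55 -0.11]
0.67 [0.191] [-0.023  0.03 ] [512.3 340. ]
0.6900000000000001 [0.382] [-0.046  0.06 ] [511.1 341.5]
0.71 [0.191] [-0.024  0.029] [509.9 342.9]
0.73 [0.382] [-0.048  0.058] [508.7 344.4]
0.75 [0.191] [-0.025  0.028] [507.4 345.8]
0.77 [0.382] [-0.051  0.056] [506.2 347.2]
0.79 [0.191] [-0.026  0.027] [504.9 348.6]
0.81 [0.382] [-0.053  0.054] [503.5 349.9]
0.8300000000000001 [0.191] [-0.027  0.026] [502.2 351.2]
0.8500000000000001 [0.382] [-0.055  0.052] [500.8 352.5]
0.87 [0.191] [-0.028  0.025] [499.4 353.8]
0.89 [0.382] [-0.057  0.05 ] [497.9 355. ]
0.91 [0.191] [-0.029  0.024] [496.5 356.2]
0.93 [0.382] [-0.059  0.048] [495.  357.4]
0.9500000000000001 [0.191] [-0.03   0.023] [493.5 358.5]
0.9700000000000001 [0.382] [-0.061  0.045] [491.9 359.6]
0.99 [0.191] [-0.031  0.022] [490.4 360.7]
1.01 [0.382] [-0.063  0.043] [488.8 361.8]
1.03 [0.191] [-0.032  0.02 ] [487.2 362.8]
1.05 [0.382] [-0.064  0.04 ] [485.6 363.8]
1.07 [0.191] [-0.033  0.019] [484.  364.7]
1.09 [0.382] [-0.066  0.038] [482.3 365.7]
1.11 [0.191] [-0.033  0.018] [480.6 366.6]
1.1300000000000001 [0.382] [-0.067  0.035] [478.9 367.4]
1.15 [0.191] [-0.034  0.016] [477.2 368.2]
1.17 [0.382] [-0.069  0.032] [475.5 369. ]
1.19 [0.191] [-0.035  0.015] [473.8 369.8]
1.21 [0.382] [-0.07   0.029] [472.  370.5]
1.23 [0.191] [-0.035  0.014] [470.3 371.2]
1.25 [0.382] [-0.071  0.027] [468.5 371.8]
```

send_rows([
  [[0,0,0.19],[-0.023,0.03,0],0],
  [[0,0,0.38],[-0.046,0.06,0],0],
  [[0,0,0.38],[-0.046,0.06,0],0],
  [[0,0,0.38],[-0.046,0.06,0],0],
])

```text
time: 5.55
ee_pos: [512.0, 340.0, 53.3]
tcp_rot: [-0.328, 0.945, -0.0, 0.001]
contact_force: [3.4, -3.9, 6.4]
grip_width: 12.5
grip_force: 58.5
```

send_rows([
  [[0,0,0.19],[-0.024,0.029,0],0],
  [[0,0,0.38],[-0.048,0.058,0],0],
  [[0,0,0.38],[-0.048,0.058,0],0],
  [[0,0,0.38],[-0.048,0.058,0],0],
])

```text
time: 5.95
ee_pos: [509.7, 342.9, 53.3]
tcp_rot: [-0.347, 0.938, -0.0, 0.001]
contact_force: [3.9, -3.3, 6.0]
grip_width: 12.3
grip_force: 58.4
```

send_rows([
  [[0,0,0.19],[-0.025,0.028,0],0],
  [[0,0,0.38],[-0.051,0.056,0],0],
  [[0,0,0.38],[-0.051,0.056,0],0],
  [[0,0,0.38],[-0.051,0.056,0],0],
])

```text
time: 6.35
ee_pos: [507.2, 345.7, 53.3]
tcp_rot: [-0.366, 0.931, -0.0, 0.001]
contact_force: [3.5, -3.2, 5.2]
grip_width: 12.4
grip_force: 58.4
```

```bash
python3 st.py
```

```text
t 6.35 th 0.7512 r 94.43 z 53.3 Ft -4.72 Fr 0.51 Fz 5.17 yaw -0.749 w 12.4 g 58.4 M [-0.6  -0.72 -0.14]
```

send_rows([
  [[0,0,0.19],[-0.026,0.027,0],0],
  [[0,0,0.19],[-0.026,0.027,0],0],
  [[0,0,0.19],[-0.026,0.027,0],0],
])

```text
time: 6.65
ee_pos: [505.9, 347.1, 53.3]
tcp_rot: [-0.375, 0.927, -0.0, 0.001]
contact_force: [4.4, -2.6, 6.0]
grip_width: 12.6
grip_force: 58.4
```

send_rows([
  [[0,0,0.19],[-0.027,0.027,0],0],
  [[0,0,0.19],[-0.027,0.027,0],0],
  [[0,0,0.19],[-0.027,0.027,0],0],
])

```text
time: 6.95
ee_pos: [504.6, 348.5, 53.3]
tcp_rot: [-0.384, 0.923, -0.0, 0.001]
contact_force: [3.7, -2.9, 5.0]
grip_width: 12.1
grip_force: 58.4
```

send_rows([
  [[0,0,0.19],[-0.027,0.026,0],0],
  [[0,0,0.19],[-0.027,0.026,0],0],
  [[0,0,0.19],[-0.027,0.026,0],0],
])

```text
time: 7.25
ee_pos: [503.3, 349.8, 53.3]
tcp_rot: [-0.393, 0.919, -0.0, 0.001]
contact_force: [4.7, -2.7, 5.9]
grip_width: 12.4
grip_force: 58.5
```

```bash
python3 st.py
```

```text
t 7.25 th 0.811 r 94.42 z 53.3 Ft -5.28 Fr 1.38 Fz 5.92 yaw -0.809 w 12.4 g 58.5 M [-0.58 -0.82 -0.08]
```

send_rows([
  [[0,0,0.19],[-0.028,0.025,0],0],
  [[0,0,0.19],[-0.028,0.025,0],0],
  [[0,0,0.19],[-0.028,0.025,0],0],
])

```text
time: 7.55
ee_pos: [502.1, 350.8, 53.3]
tcp_rot: [-0.402, 0.916, -0.001, 0.001]
contact_force: [6.1, -4.4, 5.1]
grip_width: 12.7
grip_force: 58.5
```

send_rows([
  [[0,0,0.19],[-0.029,0.025,0],0],
  [[0,0,0.19],[-0.029,0.025,0],0],
  [[0,0,0.19],[-0.029,0.025,0],0],
])

```text
time: 7.85
ee_pos: [501.0, 351.9, 53.3]
tcp_rot: [-0.411, 0.912, -0.001, 0.001]
contact_force: [6.1, -4.3, 4.4]
grip_width: 12.2
grip_force: 58.5
```

```bash
python3 st.py
```

```text
t 7.85 th 0.8436 r 94.36 z 53.3 Ft -7.41 Fr 0.93 Fz 4.42 yaw -0.848 w 12.2 g 58.5 M [-0.91 -1.41 -0.11]
```

send_rows([
  [[0,0,0.19],[-0.029,0.024,0],0],
  [[0,0,0.19],[-0.029,0.024,0],0],
  [[0,0,0.19],[-0.029,0.024,0],0],
])

```text
time: 8.15
ee_pos: [499.8, 352.9, 53.3]
tcp_rot: [-0.42, 0.907, -0.001, 0.001]
contact_force: [7.6, -5.2, 3.1]
grip_width: 12.6
grip_force: 58.5
```

```bash
python3 st.py
```

```text
t 8.15 th 0.8608 r 94.33 z 53.3 Ft -9.17 Fr 1.17 Fz 3.13 yaw -0.867 w 12.6 g 58.5 M [-0.95 -1.71 -0.14]
```

send_rows([
  [[0,0,0.19],[-0.029,0.024,0],0],
  [[0,0,0.19],[-0.029,0.024,0],0],
  [[0,0,0.19],[-0.029,0.024,0],0],
])

```text
time: 8.45
ee_pos: [497.7, 354.6, 53.3]
tcp_rot: [-0.43, 0.903, -0.001, 0.001]
contact_force: [5.1, -3.3, 5.0]
grip_width: 12.2
grip_force: 58.7
```

```bash
python3 st.py
```

```text
t 8.45 th 0.8889 r 94.3 z 53.3 Ft -6.0 Fr 0.77 Fz 5.01 yaw -0.888 w 12.2 g 58.7 M [-0.51 -1.16 -0.06]
```

send_rows([
  [[0,0,0.19],[-0.03,0.023,0],0],
  [[0,0,0.19],[-0.03,0.023,0],0],
  [[0,0,0.19],[-0.03,0.023,0],0],
])

```text
time: 8.75
ee_pos: [496.0, 356.0, 53.3]
tcp_rot: [-0.439, 0.899, -0.0, 0.001]
contact_force: [5.3, -1.8, 4.7]
grip_width: 12.2
grip_force: 58.8
```

```bash
python3 st.py
```

```text
t 8.75 th 0.9125 r 94.29 z 53.3 Ft -5.31 Fr 1.9 Fz 4.67 yaw -0.908 w 12.2 g 58.8 M [-0.41 -1.01 -0.02]
```

send_rows([
  [[0,0,0.19],[-0.03,0.023,0],0],
  [[0,0,0.19],[-0.03,0.023,0],0],
  [[0,0,0.19],[-0.03,0.023,0],0],
])

```text
time: 9.05
ee_pos: [494.1, 357.5, 53.3]
tcp_rot: [-0.448, 0.894, -0.0, 0.001]
contact_force: [4.0, -1.3, 5.5]
grip_width: 12.5
grip_force: 58.9
```

```bash
python3 st.py
```

```text
t 9.05 th 0.9385 r 94.29 z 53.3 Ft -3.99 Fr 1.35 Fz 5.55 yaw -0.929 w 12.5 g 58.9 M [-0.27 -0.75  0.05]
```

send_rows([
  [[0,0,0.1],[-0.015,0.011,0],0],
  [[0,0,0.1],[-0.015,0.011,0],0],
  [[0,0,0.1],[-0.015,0.011,0],0],
])

```text
time: 9.35
ee_pos: [493.7, 357.8, 53.3]
tcp_rot: [-0.452, 0.892, -0.0, 0.001]
contact_force: [4.5, -2.9, 5.1]
grip_width: 12.5
grip_force: 58.8
```

```bash
python3 st.py
```

```text
t 9.35 th 0.9441 r 94.27 z 53.3 Ft -5.28 Fr 0.4 Fz 5.1 yaw -0.939 w 12.5 g 58.8 M [-0.45 -1.09 -0.06]
```

send_rows([
  [[0,0,0.1],[-0.015,0.011,0],0],
  [[0,0,0.1],[-0.015,0.011,0],0],
  [[0,0,0.1],[-0.015,0.011,0],0],
])

```text
time: 9.65
ee_pos: [493.0, 358.4, 53.3]
tcp_rot: [-0.457, 0.889, -0.0, 0.001]
contact_force: [5.9, -3.6, 4.6]
grip_width: 12.2
grip_force: 58.8
```

```bash
python3 st.py
```

```text
t 9.65 th 0.9532 r 94.3 z 53.3 Ft -6.87 Fr 0.55 Fz 4.63 yaw -0.949 w 12.2 g 58.8 M [-0.53 -1.14 -0.03]
```

send_rows([
  [[0,0,0.1],[-0.016,0.011,0],0],
  [[0,0,0.1],[-0.016,0.011,0],0],
  [[0,0,0.1],[-0.016,0.011,0],0],
])

```text
time: 9.95
ee_pos: [492.3, 358.9, 53.3]
tcp_rot: [-0.462, 0.887, -0.0, 0.001]
contact_force: [6.3, -2.1, 3.7]
grip_width: 12.5
grip_force: 58.8
```

```bash
python3 st.py
```

```text
t 9.95 th 0.9625 r 94.27 z 53.3 Ft -6.31 Fr 2.01 Fz 3.67 yaw -0.96 w 12.5 g 58.8 M [-0.46 -1.19 -0.15]
```

```bash
cat > avg.py <<'E'
import numpy as np
from station import env
C=np.array([437,282.5]);A=[]
for i in range(6):
    env.grab_frame("top");s=env.sense();d=s["ee_pos"][:2]-C;t=np.arctan2(d[1],d[0]);F=s["contact_force"]
    A.append([t+.018,np.hypot(*d),-F[0]*np.sin(t)+F[1]*np.cos(t),F[0]*np.cos(t)+F[1]*np.sin(t),F[2]])
A=np.array(A);print("time",s["time"],"th r Ft Fr Fz",np.round(A.mean(0),4),"sd",np.round(A.std(0),2))
E
python3 avg.py
```

```text
time 10.25 th r Ft Fr Fz [ 0.9626 94.2584 -6.6627  1.4887  4.5379] sd [0.   0.01 0.62 0.35 0.24]
```

send_rows([
  [[0,0,0.1],[-0.016,0.011,0],0],
  [[0,0,0.1],[-0.016,0.011,0],0],
  [[0,0,0.1],[-0.016,0.011,0],0],
])

```text
time: 10.55
ee_pos: [491.8, 359.2, 53.3]
tcp_rot: [-0.466, 0.885, -0.001, 0.001]
contact_force: [7.5, -3.5, 3.9]
grip_width: 12.0
grip_force: 58.8
```

```bash
python3 avg.py
```

```text
time 10.85 th r Ft Fr Fz [ 0.9689 94.2563 -8.5199  2.0836  4.1717] sd [0.   0.01 0.55 0.19 0.6 ]
```

send_rows([
  [[0,0,0.1],[-0.016,0.011,0],0],
  [[0,0,0.1],[-0.016,0.011,0],0],
  [[0,0,0.1],[-0.016,0.011,0],0],
])

```text
time: 11.15
ee_pos: [491.3, 359.5, 53.3]
tcp_rot: [-0.471, 0.882, -0.001, 0.001]
contact_force: [9.5, -3.2, 3.8]
grip_width: 12.5
grip_force: 58.8
```

```bash
python3 avg.py
```

```text
time 11.45 th r Ft Fr Fz [  0.975   94.2459 -10.1715   2.5526   3.2927] sd [0.   0.02 0.56 0.59 0.56]
```

The force now rises about 3 N/mm, so the pin is past the click and on the buffer. Next I ease it forward gently.

send_rows([
  [[0,0,-0.1],[0.016,-0.011,0],0],
  [[0,0,-0.2],[0.032,-0.022,0],0],
  [[0,0,-0.2],[0.032,-0.022,0],0],
])

```text
time: 11.75
ee_pos: [492.4, 358.7, 53.3]
tcp_rot: [-0.461, 0.887, -0.0, 0.001]
contact_force: [5.3, -2.9, 5.6]
grip_width: 12.5
grip_force: 58.9
```

```bash
python3 avg.py
```

```text
time 12.05 th r Ft Fr Fz [ 0.9619 94.2667 -6.6138  1.4513  4.8045] sd [0.   0.01 0.61 0.41 0.29]
```

send_rows([
  [[0,0,-0.05],[0.008,-0.006,0],0],
  [[0,0,-0.1],[0.016,-0.011,0],0],
  [[0,0,-0.1],[0.016,-0.011,0],0],
])

```text
time: 12.35
ee_pos: [493.0, 358.3, 53.3]
tcp_rot: [-0.457, 0.89, -0.0, 0.001]
contact_force: [6.0, -1.5, 4.2]
grip_width: 12.3
grip_force: 58.9
```

```bash
python3 avg.py
```

```text
time 12.65 th r Ft Fr Fz [ 0.9522 94.2772 -6.3993  1.7364  4.6414] sd [0.   0.01 0.21 0.33 0.62]
```

send_rows([
  [[0,0,-0.05],[0.008,-0.006,0],0],
  [[0,0,-0.1],[0.016,-0.011,0],0],
  [[0,0,-0.1],[0.016,-0.011,0],0],
])

```text
time: 12.95
ee_pos: [493.8, 357.7, 53.3]
tcp_rot: [-0.452, 0.892, -0.0, 0.001]
contact_force: [5.7, -2.5, 4.4]
grip_width: 12.7
grip_force: 58.9
```

```bash
python3 avg.py
```

```text
time 13.25 th r Ft Fr Fz [ 0.9422 94.2905 -6.337   1.3191  4.7613] sd [0.   0.01 0.54 0.32 0.56]
```

send_rows([
  [[0,0,-0.05],[0.008,-0.006,0],0],
  [[0,0,-0.1],[0.016,-0.011,0],0],
  [[0,0,-0.1],[0.016,-0.011,0],0],
])

```text
time: 13.55
ee_pos: [494.1, 357.6, 53.3]
tcp_rot: [-0.448, 0.894, -0.0, 0.0]
contact_force: [3.1, -1.9, 6.4]
grip_width: 12.4
grip_force: 59.1
```

```bash
python3 avg.py
```

```text
time 13.85 th r Ft Fr Fz [ 0.9387 94.2883 -3.4397  0.8135  6.4471] sd [0.   0.01 0.3  0.44 0.27]
```

send_rows([
  [[0,0,-0.04],[0.006,-0.005,0],0],
  [[0,0,-0.08],[0.013,-0.009,0],0],
  [[0,0,-0.08],[0.013,-0.009,0],0],
])

```text
time: 14.15
ee_pos: [494.2, 357.5, 53.3]
tcp_rot: [-0.444, 0.896, 0.0, 0.0]
contact_force: [-0.5, -0.4, 6.3]
grip_width: 12.3
grip_force: 59.3
```

```bash
python3 avg.py
```

```text
time 14.45 th r Ft Fr Fz [ 0.9376 94.3151  0.3217 -0.125   7.1814] sd [0.   0.01 0.59 0.41 0.29]
```

The load is now on the catch, with about 0 N at the fingers. I'll open gradually.

send_rows([
  [[0,0,0],[0,0,0],0.14],
  [[0,0,0],[0,0,0],0.17],
  [[0,0,0],[0,0,0],0.2],
  [[0,0,0],[0,0,0],0.25],
  [[0,0,0],[0,0,0],0.3],
])

```text
time: 14.95
ee_pos: [493.9, 357.2, 52.7]
tcp_rot: [-0.444, 0.896, -0.0, -0.0]
contact_force: [-0.3, -0.8, 0.3]
grip_width: 25.6
grip_force: 0.0
```

```bash
python3 avg.py
```

```text
time 15.25 th r Ft Fr Fz [ 0.9374 94.021  -0.2969  0.1328 -0.2139] sd [0.   0.05 0.3  0.46 0.57]
```

send_rows([
  [[0,0,0],[0,0,0],0.45],
  [[0,0,0],[0,0,0.2],0.5],
  [[0,0,0],[0,0,0.6],0.5],
  [[0,0,0],[0,0,1.4],0.5],
  [[0,0,0],[0,0,2.2],0.5],
])

```text
time: 15.75
ee_pos: [493.7, 357.0, 164.5]
tcp_rot: [-0.444, 0.896, -0.0, -0.0]
contact_force: [0.8, 0.1, 0.4]
grip_width: 42.7
grip_force: 0.0
```

send_rows([
  [[0,0,-1.4],[0.6,-0.4,0.8],0.7],
  [[0,0,-2.8],[1.2,-0.9,1.2],0.7],
  [[0,0,-4.2],[1.6,-1.5,1.2],0.7],
  [[0,0,-5.6],[1.6,-1.9,1.2],0.7],
  [[0,0,-7],[1.6,-1.9,1.2],0.7],
])

```text
time: 16.25
ee_pos: [575.2, 258.4, 224.0]
tcp_rot: [-0.088, 0.996, -0.0, 0.0]
contact_force: [0.3, 0.0, 0.3]
grip_width: 60.3
grip_force: 0.0
```

Run:
```python
from h import *
d=snap("w3");T=env.grab_frame("top");S=env.grab_frame("scene");save("t3",T);save("s3",S)
print(d["ee_pos"],d["tcp_rot"])
c=cv2.cvtColor(d["color"],cv2.COLOR_RGB2BGR);cv2.imwrite("pics/w3v.png",cv2.resize(c,(768,576),interpolation=cv2.INTER_CUBIC))
```

```text
[575.18797339 258.41702958 224.04890806] [-8.83680051e-02  9.96087742e-01 -3.61622220e-04  4.17464201e-04]
```

View pics/w3v.png

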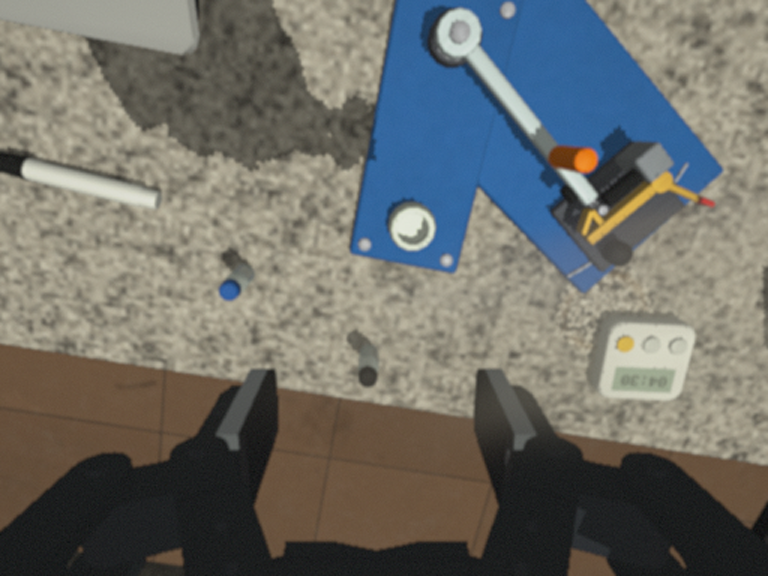

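The arm is hooked with its pin behind the catch. The uncovered seat is at (412,227) in the enlarged view and the black cap at (368,376). Now I measure both.

Run:
```python
from h import *
w=load("w3");T=env.grab_frame("top");S=env.grab_frame("scene")
b=((0,0,0),(180,160,60))
print("cap w",mask(w,*b,(232,235,262,262)),"T",mask(T,*b,(245,135,260,150)),"S",mask(S,*b,(274,238,284,250)))
white=((0,0,150),(180,60,255))
print("seat w",mask(w,*white,(255,130,295,172)),"T",mask(T,*white,(235,172,258,200)),"S",mask(S,*white,(255,203,285,225)))
# ellipse of outer rim: non-blue blob on plate
h=cv2.cvtColor(w["color"],cv2.COLOR_RGB2HSV);x0,y0,x1,y1=255,128,295,176
nb=255-cv2.inRange(h,(95,110,30),(130,255,255));nb=nb[y0:y1,x0:x1]
for c in cv2.findContours(nb,cv2.RETR_EXTERNAL,cv2.CHAIN_APPROX_NONE)[0]:
    if len(c)>25:
        e=cv2.fitEllipse(c);print("rim ell",e[0][0]+x0,e[0][1]+y0,e[1]); 
        for z in(20,26): print(z,np.round(onz(w,e[0][0]+x0,e[0][1]+y0,z,w),1))
print("dep seat",np.round(dep(w,274.7,151.3,w),1),"cap",np.round(dep(w,245.3,250.5,w),1))
```

```text
cap w [] T [] S [([277, 242, 4, 5, 15], [278.6, 244.1])]
seat w [([261, 138, 30, 29, 580], [274.5, 151.3])] T [([235, 172, 23, 4, 70], [246.4, 173.2]), ([239, 180, 13, 12, 118], [244.9, 185.7])] S [([262, 207, 15, 14, 139], [269.2, 213.2]), ([283, 219, 2, 3, 6], [283.5, 220.0])]
rim ell 259.42675161361694 174.25367736816406 (1.9068433046340942, 16.206056594848633)
20 [584.3 269.7  20. ]
26 [582.8 269.2  26. ]
rim ell 274.21131896972656 150.4980583190918 (31.300161361694336, 33.23676300048828)
20 [556.7 280.   20. ]
26 [555.7 279.4  26. ]
dep seat [558.7 281.4  12.9] cap [661.3 268.3  46.7]
```

send_rows([
  [[0,0,-0.8],[0.4,0.1,-0.5],0.7],
  [[0,0,-1.7],[0.8,0.2,-1],0.7],
  [[0,0,-1.7],[0.8,0.2,-1.2],0.7],
  [[0,0,-1.7],[0.8,0.2,-1.2],0.7],
  [[0,0,-1.7],[0.8,0.2,-1.2],0.7],
])

```text
time: 17.0
ee_pos: [613.7, 272.6, 163.5]
tcp_rot: [-0.006, 1.0, 0.0, -0.0]
contact_force: [0.2, 0.3, -0.1]
grip_width: 59.9
grip_force: 0.0
```

Run:
```python
from h import *
d=snap("w4");print(d["ee_pos"],d["tcp_rot"])
c=cv2.cvtColor(d["color"],cv2.COLOR_RGB2BGR);cv2.imwrite("pics/w4v.png",cv2.resize(c,(768,576),interpolation=cv2.INTER_CUBIC))
```

```text
[613.68969866 272.6237078  163.45871665] [-6.32363010e-03  9.99979999e-01  8.22880730e-05 -7.58963850e-05]
```

View pics/w4v.png

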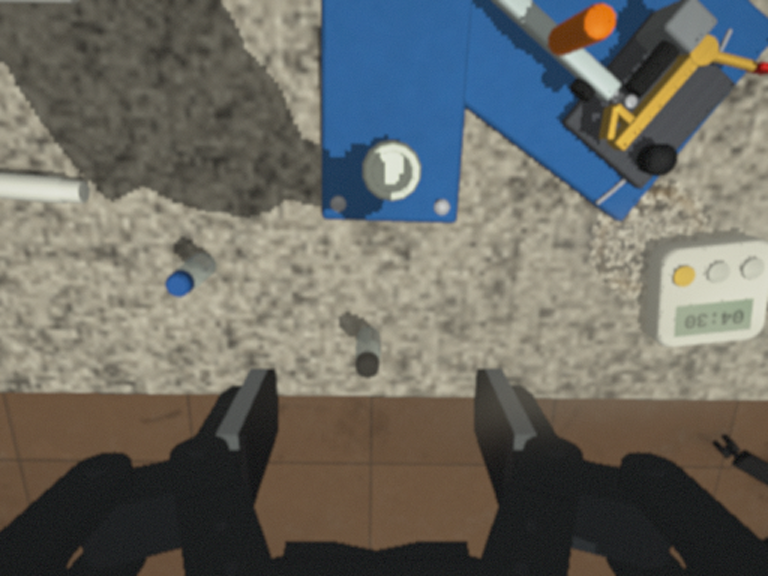

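Run:
```python
from h import *
w3,w4=load("w3"),load("w4");T=env.grab_frame("top")
hw=((0,0,0),(180,255,75))
for n,w in(("w3",w3),("w4",w4)):
    h=cv2.cvtColor(w["color"],cv2.COLOR_RGB2GRAY)[228:262,235:258]; m=(h<70).astype(np.uint8)
    k,l,st,c=cv2.connectedComponentsWithStats(m);print(n,[(st[i].tolist(),c[i]+[235,228]) for i in range(1,k) if st[i][4]>20])
for nm,a,b,c,z in(("cap",(245.3,250.7),(244.7,242.7),(251.6,141),47),("seat",(274.5,151),(260.7,113.3),(244.9,185.7),26)):
    for n,w,p in(("w3",w3,a),("w4",w4,b)): print(nm,n,np.round(onz(w,*p,z,w),1),"dep",np.round(dep(w,*p,w),1))
    print(nm,"T",np.round(onz(T,*c,z),1))
    A,B,Cc=ray(w3,*a,w3),ray(w4,*b,w4),ray(T,*c)
    for x,y in((A,B),(B,Cc)): print("tri",np.round(tri(x,y)[0],1),round(tri(x,y)[1],1))
```

```text
w3 [([5, 17, 11, 12, 103], array([244.6407767 , 250.36893204]))]
w4 [([3, 8, 13, 14, 149], array([244.08724832, 242.34899329]))]
cap w3 [661.4 268.3  47. ] dep [661.2 268.3  47.5]
cap w4 [661.7 268.4  47. ] dep [661.4 268.4  47.7]
cap T [662.9 267.6  47. ]
tri [662.1 268.4  45.9] 0.3
tri [665.8 267.9  38.4] 0.7
seat w3 [556.2 279.8  26. ] dep [558.4 281.2  12.8]
seat w4 [556.7 280.2  26. ] dep [557.6 280.5  14.4]
seat T [557.2 279.7  26. ]
tri [557.1 280.3  20.8] 0.0
tri [556.4 279.9  29.8] 0.4
```

Views agree: the vial is at (662, 268.2) with its top at 46–47 mm, and the seat is at (556.8, 280.1) with its floor at about 13 mm. Now I go to the vial.

send_rows([
  [[0,0,0],[0.5,-0.05,0],0.6],
  [[0,0,0],[0.97,-0.09,-0.3],0.6],
  [[0,0,0],[0.97,-0.09,-0.8],0.6],
  [[0,0,0],[0.97,-0.09,-1.4],0.6],
  [[0,0,0],[0.97,-0.09,-1.4],0.6],
])

```text
time: 17.6
ee_pos: [660.6, 267.2, 90.2]
tcp_rot: [-0.005, 1.0, -0.001, -0.002]
contact_force: [0.1, -0.7, -1.0]
grip_width: 51.2
grip_force: 0.0
```

Run:
```python
from h import *
d=snap("w5");print(d["ee_pos"])
g=cv2.cvtColor(d["color"],cv2.COLOR_RGB2GRAY)
c=cv2.cvtColor(d["color"],cv2.COLOR_RGB2BGR);cv2.imwrite("pics/w5v.png",cv2.resize(c[150:384,120:400],None,fx=2,fy=2))
```

```text
[660.59568881 267.1924234   90.18823725]
```

View pics/w5v.png

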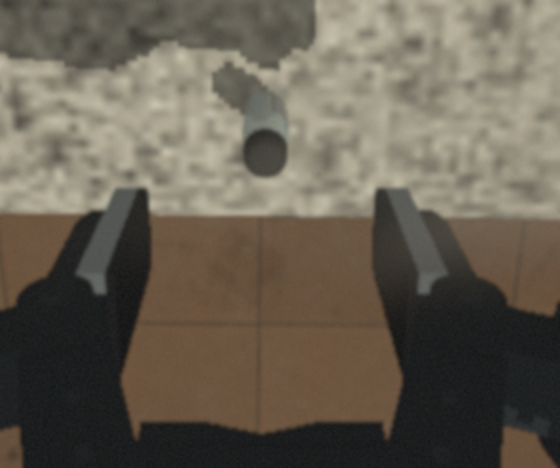

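Run:
```python
from h import *
w=load("w5");print(np.round(onz(w,253,226,47,w),1),env.sense()["ee_pos"])
```

```text
[662.2 268.5  47. ] [661.63415534 267.61044401  92.51779557]
```

send_rows([
  [[0,0,0],[0,0,-0.4],0.6],
  [[0,0,0],[0,0,-0.8],0.6],
  [[0,0,0],[0,0,-1.2],0.6],
  [[0,0,0],[0,0,-1.2],0.6],
  [[0,0,0],[0,0,-1.2],0.6],
])

```text
time: 18.15
ee_pos: [663.3, 268.2, 35.1]
tcp_rot: [-0.005, 1.0, 0.0, 0.001]
contact_force: [-0.1, 0.4, 0.1]
grip_width: 51.5
grip_force: 0.0
```

send_rows([
  [[0,0,0],[0,0,-0.2],0.6],
  [[0,0,0],[0,0,-0.37],0.6],
  [[0,0,0],[0,0,-0.37],0.4],
  [[0,0,0],[0,0,-0.37],0.3],
  [[0,0,0],[0,0,-0.37],0.23],
])

```text
time: 18.65
ee_pos: [662.8, 267.8, 14.7]
tcp_rot: [-0.005, 1.0, 0.0, 0.0]
contact_force: [-0.9, 1.2, 0.7]
grip_width: 19.8
grip_force: 0.0
```

send_rows([
  [[0,0,0],[0,0,0],0.18],
  [[0,0,0],[0,0,0],0.12],
  [[0,0,0],[0,0,0],0],
  [[0,0,0],[0,0,0],0],
  [[0,0,0],[0,0,0],0],
])

```text
time: 19.15
ee_pos: [662.8, 267.9, 14.9]
tcp_rot: [-0.005, 1.0, 0.0, 0.0]
contact_force: [-1.6, 0.0, 6.3]
grip_width: 12.8
grip_force: 58.5
```

send_rows([
  [[0,0,0],[0,0,0.3],0],
  [[0,0,0],[0,0,0.8],0],
  [[0,0,0],[-0.5,0.05,1.4],0],
  [[0,0,0],[-1,0.12,1.6],0],
  [[0,0,0],[-1.5,0.18,1.6],0],
])

```text
time: 19.65
ee_pos: [587.8, 277.4, 97.4]
tcp_rot: [-0.005, 1.0, 0.001, 0.002]
contact_force: [-0.4, 0.5, -1.0]
grip_width: 13.1
grip_force: 58.5
```

Run:
```python
from h import *
d=snap("w6");print(d["ee_pos"],d["tcp_rot"])
c=cv2.cvtColor(d["color"],cv2.COLOR_RGB2BGR);cv2.imwrite("pics/w6v.png",cv2.resize(c,(768,576)))
```

```text
[587.81493146 277.36051635  97.38286442] [-4.64107087e-03  9.99987590e-01  9.57236033e-04  1.53765807e-03]
```

View pics/w6v.png

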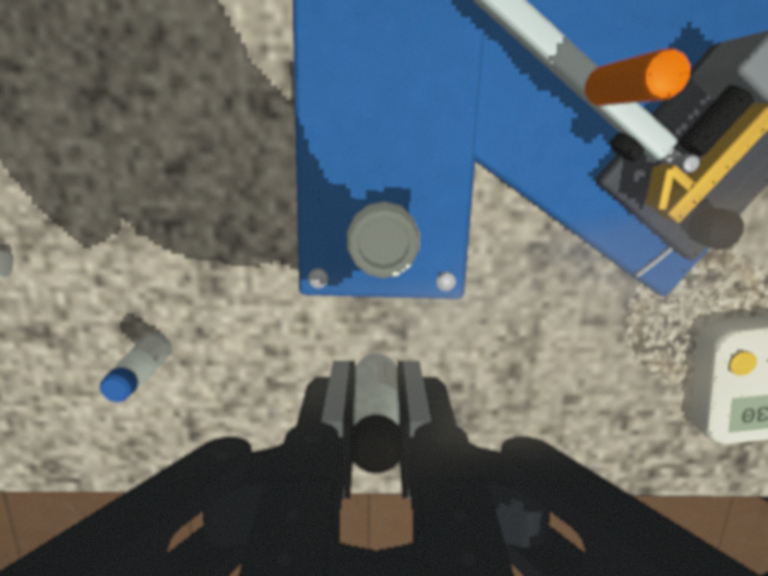

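The vial is held upright with its cap at about (377,443). The empty seat is at (384,239) and the arm is still hooked.

Run:
```python
from h import *
w=load("w6");print("cap",np.round(onz(w,251.3,295.3,129.6,w)-w["ee_pos"],1),np.round(dep(w,251.3,295.3,w)-w["ee_pos"],1),"seat",np.round(onz(w,256,159.5,26,w),1),np.round(dep(w,256,159.5,w),1))
s=env.sense();print(s["ee_pos"])
```

```text
cap [-1.9  0.1 32.2] [-1.5  0.1 31.7] seat [555.4 280.7  26. ] [558.1 281.   13. ]
[583.44243791 278.29559382  96.19797345]
```

send_rows([
  [[0,0,0],[-0.3,0.03,-0.2],0],
  [[0,0,0],[-0.53,0.05,-0.4],0],
  [[0,0,0],[-0.53,0.05,-0.6],0],
  [[0,0,0],[-0.53,0.05,-0.6],0],
  [[0,0,0],[-0.53,0.05,-0.6],0],
])

```text
time: 20.2
ee_pos: [561.6, 278.9, 64.2]
tcp_rot: [-0.005, 1.0, -0.0, -0.0]
contact_force: [-0.5, 0.2, -0.3]
grip_width: 12.9
grip_force: 58.5
```

```bash
python3 avg.py; python3 -c "
from station import env;print(env.sense()['ee_pos'])"
```

```text
time 20.5 th r Ft Fr Fz [-8.600000e-03  1.246956e+02  5.730000e-02 -2.700000e-02 -4.791000e-01] sd [0.   0.16 0.67 0.18 0.42]
[561.39250896 279.23231332  64.63873326]
```

send_rows([
  [[0,0,0],[-0.07,0.026,0],0],
  [[0,0,0],[-0.07,0.026,-0.2],0],
  [[0,0,0],[-0.07,0.026,-0.4],0],
  [[0,0,0],[-0.07,0.026,-0.6],0],
  [[0,0,0],[-0.07,0.026,-0.6],0],
])

```text
time: 21.0
ee_pos: [556.6, 280.0, 32.4]
tcp_rot: [-0.005, 1.0, -0.001, -0.001]
contact_force: [-0.6, -0.5, -0.4]
grip_width: 13.0
grip_force: 58.5
```

```bash
python3 avg.py; python3 -c "
from h import *
s=env.sense();print(s['ee_pos'],s['contact_force'])"
```

```text
time 21.3 th r Ft Fr Fz [ 1.600000e-03  1.205986e+02 -2.550000e-01 -1.363000e-01 -2.790000e-01] sd [0.   0.29 0.23 0.69 0.2 ]
[557.82485408 280.7069204   34.80711203] [-0.32617976 -0.18535376 -0.11967134]
```

send_rows([
  [[0,0,0],[0,0,-0.06],0],
  [[0,0,0],[0,0,-0.11],0],
  [[0,0,0],[0,0,-0.11],0],
  [[0,0,0],[0,0,-0.11],0],
])

```text
time: 21.7
ee_pos: [557.5, 280.6, 28.8]
tcp_rot: [-0.005, 1.0, -0.0, -0.0]
contact_force: [0.3, 0.4, -0.5]
grip_width: 13.1
grip_force: 58.5
```

```bash
python3 avg.py; python3 -c "
from h import *
s=env.sense();print(s['ee_pos'],s['contact_force'])"
```

```text
time 22.0 th r Ft Fr Fz [ 2.400000e-03  1.206007e+02  7.410000e-02 -2.731000e-01 -3.047000e-01] sd [0.   0.01 0.17 0.58 0.42]
[557.57622828 280.59024223  28.9774463 ] [-0.06882267  0.1152727  -0.381619  ]
```

Another 1 mm down, then a gentle release.

send_rows([
  [[0,0,0],[0,0,-0.02],0],
  [[0,0,0],[0,0,-0.02],0],
  [[0,0,0],[0,0,-0.02],0],
])

```text
time: 22.3
ee_pos: [557.5, 280.6, 27.9]
tcp_rot: [-0.005, 1.0, -0.0, -0.0]
contact_force: [-0.1, 0.3, -0.1]
grip_width: 12.8
grip_force: 58.5
```

```bash
python3 avg.py
```

```text
time 22.6 th r Ft Fr Fz [ 2.200000e-03  1.205244e+02  1.050000e-02 -6.340000e-02 -2.567000e-01] sd [0.   0.01 0.41 0.46 0.36]
```

send_rows([
  [[0,0,0],[0,0,0],0.15],
  [[0,0,0],[0,0,0],0.18],
  [[0,0,0],[0,0,0],0.22],
  [[0,0,0],[0,0,0],0.3],
  [[0,0,0],[0,0,0],0.4],
])

```text
time: 23.1
ee_pos: [557.6, 280.6, 27.9]
tcp_rot: [-0.005, 1.0, -0.0, -0.0]
contact_force: [0.3, 0.6, -0.9]
grip_width: 34.1
grip_force: 0.0
```

send_rows([
  [[0,0,0],[0,0,0],0.45],
  [[0,0,0],[0,0,0.3],0.45],
  [[0,0,0],[0,0,0.8],0.45],
  [[0,0,0],[0,0,1.6],0.45],
  [[0,0,0],[0,0,2.4],0.45],
])

```text
time: 23.6
ee_pos: [557.3, 280.3, 150.1]
tcp_rot: [-0.005, 1.0, -0.0, -0.0]
contact_force: [1.2, 0.1, -1.0]
grip_width: 38.6
grip_force: 0.0
```

send_rows([
  [[0,0,0],[0.4,-0.2,0.6],0.45],
  [[0,0,0],[0.8,-0.4,1],0.45],
  [[0,0,0],[0.8,-0.4,1],0.45],
  [[0,0,0],[0.8,-0.4,1],0.45],
  [[0,0,0],[0.8,-0.4,1],0.45],
])

```text
time: 24.1
ee_pos: [596.6, 260.9, 197.6]
tcp_rot: [-0.005, 1.0, -0.0, -0.001]
contact_force: [0.2, 1.1, -0.5]
grip_width: 38.6
grip_force: 0.0
```

Run:
```python
from h import *
d=snap("w7");print(d["ee_pos"])
c=cv2.cvtColor(d["color"],cv2.COLOR_RGB2BGR);cv2.imwrite("pics/w7v.png",cv2.resize(c,(768,576),interpolation=cv2.INTER_CUBIC))
```

```text
[596.60539271 260.94275782 197.5993838 ]
```

View pics/w7v.png

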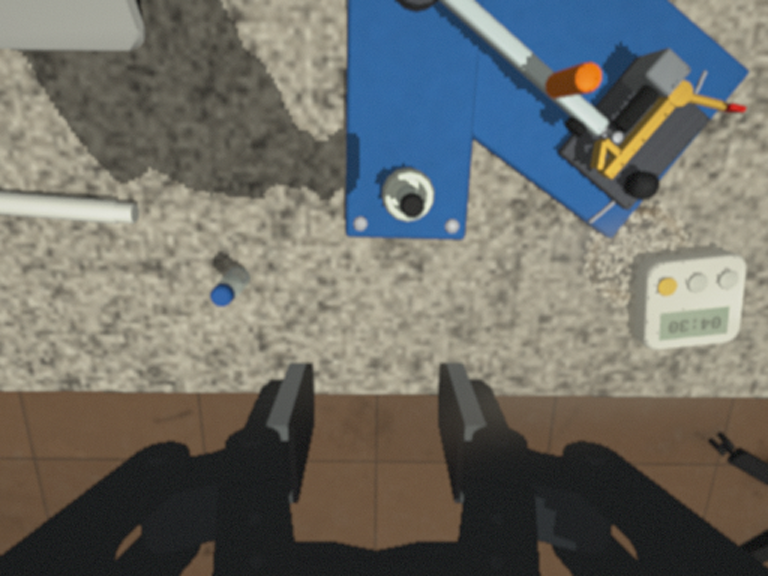

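The vial stands in the seat with its cap at (411,204), and the arm is still hooked. I'll check the cap position and height, then hand in.

Run:
```python
from h import *
w=load("w7");p=onz(w,274,136,60,w);q=dep(w,274,136,w);print(np.round(p,1),np.round(q,1))
if abs(q[2]-60)<3 and np.hypot(p[0]-556.8,p[1]-280.3)<4: print(env.finish_job())
```

```text
[557.7 279.9  60. ] [557.5 279.8  61.9]
the job is handed in; nothing more can be done
None
```

The job is handed in: the arm stayed hooked on its catch with the fingers off it, and the black-capped vial stands in the seat (cap about 1 mm from the seat centre, top at 60–62 mm). I made no contact with the blue-capped vial, timer or marker; the hand-in returned no verdict.

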